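# Sort out the swapped covers on three engine housings

### The arm

A 6-joint arm with a two-finger parallel gripper is mounted at the origin on the work surface. World frame = base frame: x ahead of the robot, y to its left, z up, the work surface at z = 0. Lengths are in m, angles in rad, forces in N, time in s.
With the tool pointing down it reaches from about 0.25 to 0.775 m from the base axis. Payload 4 kg.
Tool frame: the origin (TCP) lies on the centre line of the jaws, within the pads' length; the fingertips stand 14 mm ahead of it and the grasp point (between the pads) lies 5 mm behind it (robot.tcp_to_tips is the distance from the TCP to the fingertips, in m); z points along the fingers, y is the line along which they close (so a half turn about z gives the same grasp; the last joint's range is limited). The gripper opens to 94 mm and grips with 3 to 60 N. Pads are 16 mm wide; open, the fingers measure 119 mm over their backs; the gripper's body (75 mm by 177 mm) begins 78 mm behind the grasp point.
Start: joints at [1.02, 0.087, 1.371, -0, 1.684, -0.103], TCP at [0.238, 0.496, 0.22] pointing down, gripper open.
Joint ranges: [-3.1, 3.1], [-0.76, 2.03], [0.27, 2.55], [-1.08, 4.22], [0.17, 2.65], [-2.57, 2.57]. Speed limits (rad/s): [2.79, 2.79, 3.14, 3.14, 3.14, 3.14].

### API

Orientations are given as [roll, pitch, yaw] about the fixed x, y, z axes, in that order (R = Rz(yaw) Ry(pitch) Rx(roll)).
In Python, from bench import robot gives the robot as it stands.
- The arm moves only by the tool carry_out, never from a script. Its argument "increments" is a list of rows, each a list of 3 entries, a list of its own where there are three numbers: the closure in counts, from 0 (fully open) to 255 (shut), then the shift along the tool's x, y, z in mm, then the turn about the tool's z in degrees. In form: [[fingers, [dx, dy, dz], twist], ...]. A call has 1 to 8 rows; each row shifts and turns the commanded pose from where the row before left it, along the tool's axes as they then stand; what a row does not reach is not made up. A row lasts 1/10 s, in which the tool goes at most 50 mm and 8.59 degrees, less where a joint would pass 70% of its speed; a pose out of reach is approached as far as the arm can. A call with a gripper value outside its range is refused whole. The fingers move at their own pace and stop on an object; the grip force is fixed at half the most. Time passes only in rows, so rows that do not move let the fingers close. It gives the time, the measured TCP pose, the force, the opening and the grip force at its end, in the units of the state.
- robot.get_obs(): the state, without advancing time (a new reading comes with each control period).
- robot.snapshot(name): name is "scene" or "top"; returns the picture (420x560x3 uint8, blue, green, red); there is no depth.
- robot.get_calibration(name): a dict with "vfov" (degrees; the focal length in pixels is half the picture's height over the tangent of half this angle, whatever the lens; pixels are square), "cx", "cy" (the principal point, pixels), "T" (4x4, takes a point from camera to world coordinates). Camera axes: x right, y down, z forward; pixel columns grow to the right and rows downward; lengths in m; the calibration is good to about 2 mm. A picture is of the moment at which its call begins. get_calibration takes no time and is no camera call.
- robot.close_job(): hands the job in; it is judged then, once.
The state is a dict: "time": time; "joint_positions": joint angles; "qvel": joint speeds; "joint_torque": joint torques, N m; "tool_pos": TCP position; "ee_rot": TCP orientation; "wrist_force": force on the tool from outside, world axes, zero at the start; "wrist_torque": the same for the moment, N m; "width": finger opening in m; "finger_force": force on a finger pad.
Only numpy, scipy, OpenCV 4.12 (cv2) and the standard library are available. Lean on these libraries where they do the work, as an engineer would, in place of code of your own. Each camera call takes 0.05 s, during which the arm holds its last target. There are 200 camera calls.

### The job

The three outlet covers have been laid on the wrong housings: put each cover on the housing whose flange has the same shape (square on square, round on round, two-eared on two-eared), stub up, with its collar in the bore so that it lies flat, and turned so that its outline matches the flange's. Only one cover fits on a housing at a time; the empty steel dish is free for parking one meanwhile. Leave the strainer, the blue sleeve and the wrench where they are.

Things in the scene. Friction and masses are not known exactly. Their poses are not given: they have to be found in the camera images.
- square_cover_center (a point): Loose aluminium cover, square plate, 84 by 84 mm, 7 mm thick. Below it a round collar 40 mm across, 6 mm tall; on top, centred, an upright round hose stub 32 mm across, 57 mm tall. In all 70 mm tall, 0.3 kg. This point: on the stub's axis, half-way up, 35 mm above the collar's underside, 22 mm above the plate. z up; x and y along the plate's sides.
- round_cover_center (a point): Loose aluminium cover, round plate, 90 mm across, 7 mm thick. Below it a round collar 40 mm across, 6 mm tall; on top, centred, an upright round hose stub 32 mm across, 57 mm tall. In all 70 mm tall, 0.3 kg. This point: on the stub's axis, half-way up, 35 mm above the collar's underside, 22 mm above the plate. z up; which way it is turned does not matter.
- eared_cover_center (a point): Loose aluminium cover, two-eared plate, 118 mm long over its two round ears and 64 mm wide across the middle, 7 mm thick. Below it a round collar 40 mm across, 6 mm tall; on top, centred, an upright round hose stub 32 mm across, 57 mm tall. In all 70 mm tall, 0.3 kg. This point: on the stub's axis, half-way up, 35 mm above the collar's underside, 22 mm above the plate. z up; x along the long axis through both ears.
- square_housing: Teal cast housing fixed to the bench, 64 mm tall to the top of its square flange, 104 by 104 mm, with a central bore 54 mm wide, 12 mm deep. A seated cover's plate lies on the flange, its 40 mm collar in the bore. Origin: centre of the underside, on the bore's axis, at bench height. z up; x and y along the flange's sides.
- round_housing: Teal cast housing fixed to the bench, 64 mm tall to the top of its round flange, 104 mm across, with a central bore 54 mm wide, 12 mm deep. A seated cover's plate lies on the flange, its 40 mm collar in the bore. Origin: centre of the underside, on the bore's axis, at bench height. z up; turned any way.
- eared_housing: Teal cast housing fixed to the bench, 64 mm tall to the top of its two-eared flange, 134 mm long over its ears and 76 mm wide, with a central bore 54 mm wide, 12 mm deep. A seated cover's plate lies on the flange, its 40 mm collar in the bore. Origin: centre of the underside, on the bore's axis, at bench height. z up; x along the long axis through both ears.
- dish: Empty round stainless dish fixed to the bench, 150 mm across, rim 10 mm high, flat inner floor 3 mm above the bench. Origin at the centre of its underside. A free spot where a cover can stand on its collar.
- strainer: Bystander: upright copper strainer cylinder with brass ends, 64 mm across, 70 mm tall, loose. Origin at the centre of its underside.
- sleeve: Bystander: short blue plastic tube standing on end, 62 mm across, 45 mm tall, loose. Origin at the centre of its underside.
- wrench: Bystander: steel wrench lying flat on the bench, 180 mm long, 8 mm thick, loose. Origin on its underside near mid-length; x along it.
Things that resemble listed ones, but are neither listed nor needed, are in the scene too. What is shaped like the part that bears eared_cover_center but purple or yellow is not meant.

How it is judged:
At the end, for the whole second after the job is handed in: Each cover lies on the housing of its own shape: within 10 mm of the bore's axis, flat and fully down (within 3 mm of seated height, tilt under 0.06 rad), square and two-eared covers turned to within 0.26 rad of their flange's outline (any of the equivalent ways round), all at rest (horizontal distance between square_cover_center and square_housing below 0.01 m and z of square_cover_center in the frame of square_housing between 0.09 and 0.096 m and angle between each of square_cover_center, round_cover_center, eared_cover_center's own z axis and vertical below 0.06 rad and linear speed of each of square_cover, round_cover, eared_cover below 0.01 m/s and (angle between the x axis of square_cover_center and the x axis of square_housing, either way round below 0.26 rad or angle between the x axis of square_cover_center and the y axis of square_housing, either way round below 0.26 rad) and horizontal distance between round_cover_center and round_housing below 0.01 m and z of round_cover_center in the frame of round_housing between 0.09 and 0.096 m and horizontal distance between eared_cover_center and eared_housing below 0.01 m and z of eared_cover_center in the frame of eared_housing between 0.09 and 0.096 m and angle between the x axis of eared_cover_center and the x axis of eared_housing, either way round below 0.26 rad); the robot touches nothing.
It fails at once if the strainer is pushed more than 20 mm (distance of strainer from where it was at the start of the episode above 0.02 m).
It fails at once if the sleeve is pushed more than 20 mm (distance of sleeve from where it was at the start of the episode above 0.02 m).
It fails at once if the wrench is pushed more than 20 mm (distance of wrench from where it was at the start of the episode above 0.02 m).
It also fails if it takes over 112 s, if anything falls off the work surface, if the arm or the gripper's body presses on something with over 40 N, if the wrist force passes 120 N, or if a joint passes its speed limit or range.

## Working session

There is one attempt and no reset: what is moved stays moved. The work goes in short steps, Python scripts to look and compute and a tool call to move; the robot and the scene stay as the last step left them, time stands still between calls to the robot, and variables do not carry over. Pictures are saved under pics/ and viewed, at most 14 in all, crops included, and the job is handed in when it is done.

Besides the shell and the picture viewer there is one more tool, called after ">>>" as name([rows], argument=value, ...), one row to a line, values as JSON. carry_out: Moves the arm, as the interface text tells. Its arguments: {"type":"object","properties":{"increments":{"type":"array","items":{"type":"array"}}},"required":["increments"]}

```bash
mkdir -p pics; python3 - <<'E'
from bench import robot
import cv2
for n in("scene","top"):
    cv2.imwrite(f"pics/{n}0.png",robot.snapshot(n)); c=robot.get_calibration(n); print(n,c)
o=robot.get_obs();print(o)
E
```

```text
scene {'vfov': 57.583856223599355, 'cx': 285.4880655411008, 'cy': 211.2032117337924, 'T': array([[-0.75150112,  0.37982797, -0.53942263,  1.0452665 ],
       [ 0.65956579,  0.4508957 , -0.60138677,  0.60508119],
       [ 0.01479982, -0.80772754, -0.58937016,  0.66714027],
       [ 0.        ,  0.        ,  0.        ,  1.        ]])}
top {'vfov': 51.48475329404854, 'cx': 273.8469536723363, 'cy': 213.94872567768581, 'T': array([[-0.02649126, -0.99703973,  0.07218023,  0.4407264 ],
       [-0.99960823,  0.02707351,  0.00710014, -0.01498885],
       [-0.00903329, -0.07196386, -0.99736633,  1.26661171],
       [ 0.        ,  0.        ,  0.        ,  1.        ]])}
{'time': 0.1, 'joint_positions': array([ 1.01992452e+00,  8.78616611e-02,  1.37206176e+00,  5.77370495e-06,
        1.68360445e+00, -1.03089923e-01]), 'qvel': array([ 0.00162813,  0.0005017 , -0.00224244,  0.0003963 ,  0.00237313,
        0.00106037]), 'joint_torque': array([ 2.98603642e-03, -3.41252196e+01, -3.03301585e+01,  7.19824503e-02,
        3.04094155e-02, -8.80690823e-05]), 'tool_pos': array([0.2378892 , 0.49538563, 0.2184528 ]), 'ee_rot': array([-3.13966831e+00, -2.04855315e-04,  2.69381121e+00]), 'wrist_force': array([-0.3220675 ,  1.02724779,  0.0676538 ]), 'wrist_torque': array([ 0.03124929,  0.01723006, -0.01722103]), 'finger_force': 0.0, 'width': 0.09381772896364862}
```

View pics/scene0.png

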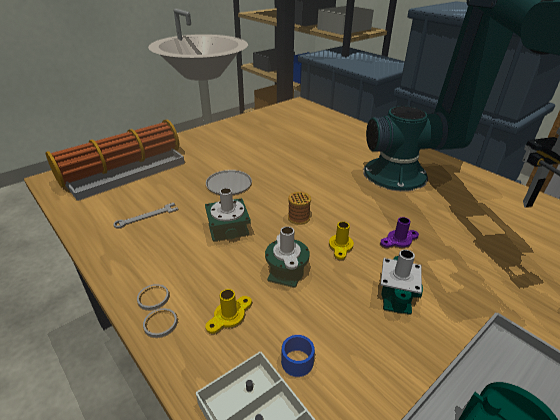

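View pics/top0.png

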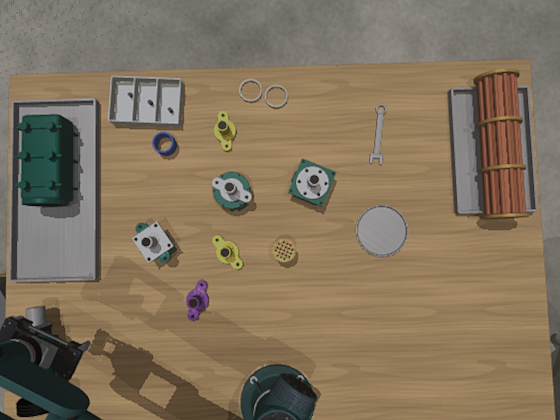

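The scene shows the aluminium covers: round on the square housing (top 313,181; scene 227,200), eared on the round housing (top 231,188; scene 287,245) and square on the eared housing (top 154,241; scene 404,270). The dish is at top (382,231).

Lookalikes for the eared cover are yellow at (225,130) and (228,252) and purple at (198,298). I choose the aluminium one at (231,188) and check it in a close crop.

```bash
python3 - <<'E'
import cv2,numpy as np
t=cv2.imread("pics/top0.png");s=cv2.imread("pics/scene0.png")
def crop(im,u,v,r=33):
    c=cv2.resize(im[v-r:v+r,u-r:u+r],(264,264),interpolation=cv2.INTER_CUBIC)
    for k in range(0,264,40): cv2.line(c,(k,0),(k,4),(0,0,255),1);cv2.line(c,(0,k),(4,k),(0,0,255),1)
    return c
a=np.hstack([crop(t,313,183),crop(t,231,188),crop(t,154,241)])
b=np.hstack([crop(s,227,210),crop(s,287,252),crop(s,402,280)])
cv2.imwrite("pics/crop0.png",np.vstack([a,b]))
E
```

```text
(no output)
```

View pics/crop0.png

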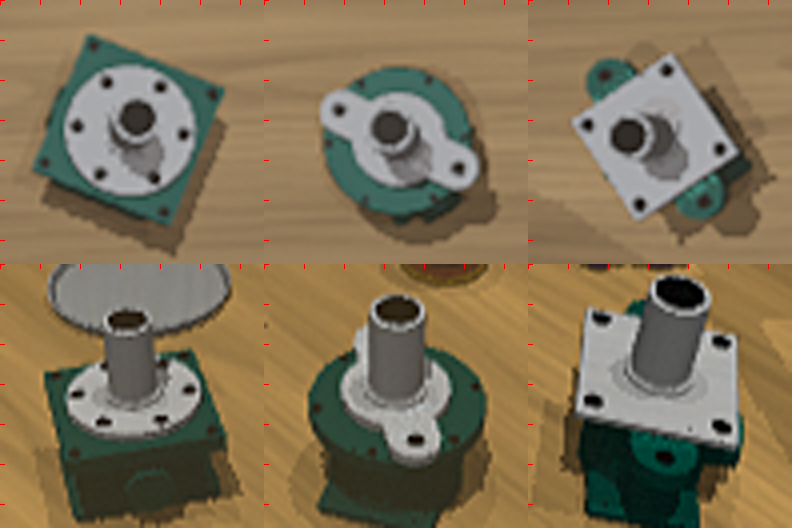

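The crop confirms it: the round plate is on the square flange, the silver eared plate on the round flange and the square plate on the eared flange. Next I measure them.

```bash
cat > h.py <<'E'
import numpy as np
from bench import robot
def ray(n,uv):
    c=robot.get_calibration(n);f=210/np.tan(np.radians(c["vfov"]/2))
    uv=np.atleast_2d(np.array(uv,float));d=np.c_[(uv[:,0]-c["cx"])/f,(uv[:,1]-c["cy"])/f,np.ones(len(uv))]
    return c["T"][:3,3],d@c["T"][:3,:3].T
def at(n,uv,z):
    o,d=ray(n,uv);return o+d*((z-o[2])/d[:,2])[:,None]
def tri(uvt,uvs):
    o1,d1=ray("top",uvt);o2,d2=ray("scene",uvs);d1,d2=d1[0],d2[0]
    s=np.linalg.lstsq(np.c_[d1,-d2],o2-o1,rcond=None)[0];a=o1+s[0]*d1;b=o2+s[1]*d2
    return (a+b)/2,np.linalg.norm(a-b)
E
python3 - <<'E'
from h import *
np.set_printoptions(precision=4,suppress=True)
def px(off,p): return np.array(off)+np.array(p,float)/4-.375
T=[(280,150),(198,155),(121,208)];S=[(194,177),(254,219),(369,247)]
for n,t,s,a,b in zip("sq rd ear".split(),T,S,[(138,118),(124,128),(102,136)],[(127,56),(134,46),(152,29)]):
    print(n,"stub top",*tri(px(t,a),px(s,b)))
c=at("top",px(T[0],[(92,35),(225,92),(168,224),(35,170)]),.064);print("sqH",c.mean(0),np.degrees(np.arctan2(*(c[1]-c[0])[[1,0]])),np.linalg.norm(c[1]-c[0]))
print("plate round",at("top",px(T[0],(130,130)),.071))
print("rdH",at("top",px(T[1],(134.5,141)),.064))
e=at("top",px(T[1],[(75,109),(194,167)]),.071);print("earC",e.mean(0),np.degrees(np.arctan2(*(e[1]-e[0])[[1,0]])))
c=at("top",px(T[2],[(140,53),(211,152),(112,218),(44,122)]),.071);print("sqC",c.mean(0),np.degrees(np.arctan2(*(c[1]-c[0])[[1,0]])),np.linalg.norm(c[1]-c[0]),np.degrees(np.arctan2(*(c[2]-c[1])[[1,0]])))
e=at("top",px(T[2],[(77,75),(176,201)]),.064);print("earH",e.mean(0),np.degrees(np.arctan2(*(e[1]-e[0])[[1,0]])))
print("dish",at("top",(382,231),.01),at("scene",(229,183),.01))
for n,p in dict(str=(285,250),slv=(164,144),y1=(222,127),y2=(225,252),pur=(194,300)).items(): print(n,at("top",p,.06))
E
```

```text
sq stub top [ 0.6112 -0.1146  0.1272] 0.0028572644134924226
rd stub top [0.5977 0.1111 0.1285] 0.002216647555516621
ear stub top [0.4587 0.3306 0.1275] 0.003222016253082117
sqH [ 0.6136 -0.1152  0.064 ] -115.10611531628157 0.10074483761792735
plate round [[ 0.6126 -0.1146  0.071 ]]
rdH [[0.5981 0.1103 0.064 ]]
earC [0.5993 0.1096 0.071 ] -117.60942501184263
sqC [0.4601 0.3293 0.071 ] -145.11919888858205 0.08452342522910676 122.34008445503272
earH [0.459  0.3316 0.064 ] -142.52947811367278
dish [[ 0.474  -0.3159  0.01  ]] [[ 0.4815 -0.2994  0.01  ]]
str [[ 0.4275 -0.0345  0.06  ]]
slv [[0.7339 0.2977 0.06  ]]
y1 [[0.7779 0.1333 0.06  ]]
y2 [[0.4263 0.1313 0.06  ]]
pur [[0.2974 0.2188 0.06  ]]
```

>>> carry_out([
  [0, [0, 0, 0], 8],
  [0, [0, 0, 0], 8],
  [0, [0, 0, 0], 8],
  [0, [0, 0, 0], 8],
  [0, [0, 0, 0], 8],
  [0, [0, 0, 0], 8],
  [0, [0, 0, 0], 8],
  [0, [0, 0, 0], 8.3],
])

```text
time: 0.9
tool_pos: [0.238, 0.4955, 0.2188]
ee_rot: [-3.141, 0.001, 1.566]
wrist_force: [-0.5, 0.2, 0.1]
width: 0.0939
finger_force: 0.0
```

>>> carry_out([
  [0, [-38, 23, 0], 0],
  [0, [-38, 23, 0], 0],
  [0, [-38, 23, 0], 0],
  [0, [-38, 23, 0], 0],
  [0, [-38, 23, 0], 0],
  [0, [-38, 23, 0], 0],
  [0, [-38, 23, 0], 0],
  [0, [-38, 23, 0], 0],
])

```text
time: 1.7
tool_pos: [0.4227, 0.1902, 0.2191]
ee_rot: [-3.141, 0.0, 1.572]
wrist_force: [0.8, 0.5, 1.1]
width: 0.0938
finger_force: 0.0
```

>>> carry_out([
  [0, [-38, 23, 0], 0],
  [0, [-38, 23, 0], 0],
  [0, [-38, 23, 0], 0],
  [0, [-38, 23, 0], 0],
  [0, [-38, 23, 0], 0],
  [0, [-38, 23, 0], 0],
  [0, [-38, 24, 0], 0],
  [0, [0, 0, 0], 0],
])

```text
time: 2.5
tool_pos: [0.5858, -0.0786, 0.2171]
ee_rot: [-3.139, 0.001, 1.566]
wrist_force: [0.6, 0.4, -0.3]
width: 0.094
finger_force: 0.0
```

>>> carry_out([
  [0, [-36, 26, 0], 0],
  [0, [0, 0, 20], 0],
  [0, [0, 0, 20], 0],
  [0, [0, 0, 20], 0],
  [0, [0, 0, 17], 0],
  [0, [0, 0, 0], 0],
])

```text
time: 3.1
tool_pos: [0.6082, -0.1085, 0.1387]
ee_rot: [-3.134, -0.002, 1.572]
wrist_force: [-0.1, 0.2, -0.6]
width: 0.0941
finger_force: 0.0
```

```bash
python3 - <<'E'
from h import *
import cv2
print(robot.get_obs()["tool_pos"])
a=cv2.resize(robot.snapshot("top")[120:300,240:430],None,fx=2,fy=2)
b=cv2.resize(robot.snapshot("scene")[130:310,150:340],None,fx=2,fy=2)
cv2.imwrite("pics/a1.png",np.hstack([a,b]))
E
```

```text
[ 0.60823967 -0.108501    0.13865574]
```

View pics/a1.png

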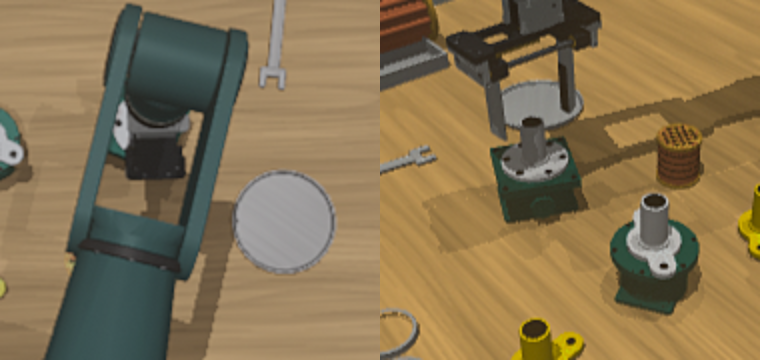

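>>> carry_out([
  [0, [-6, 4, 13], 0],
  [0, [0, 0, 13], 0],
  [0, [0, 0, 12], 0],
  [0, [0, 0, 0], 0],
])

```text
time: 3.6
tool_pos: [0.6129, -0.1155, 0.1012]
ee_rot: [-3.136, -0.002, 1.571]
wrist_force: [0.1, 0.2, 0.2]
width: 0.0939
finger_force: 0.0
```

>>> carry_out([
  [255, [0, 0, 0], 0],
  [255, [0, 0, 0], 0],
  [255, [0, 0, 0], 0],
  [255, [0, 0, 0], 0],
  [255, [0, 0, 0], 0],
  [255, [0, 0, 0], 0],
  [255, [0, 0, 0], 0],
  [255, [0, 0, 0], 0],
])

```text
time: 4.4
tool_pos: [0.6136, -0.1159, 0.1045]
ee_rot: [-3.139, -0.0, 1.572]
wrist_force: [-4.8, 0.2, 2.2]
width: 0.0335
finger_force: 1.9
```

>>> carry_out([
  [255, [0, 0, 0], 0],
  [255, [0, 0, 0], 0],
  [255, [0, 0, 0], 0],
  [255, [0, 0, -10], 0],
  [255, [0, 0, -20], 0],
  [255, [0, 0, -30], 0],
  [255, [0, 0, -30], 0],
  [255, [0, 0, -20], 0],
])

```text
time: 5.2
tool_pos: [0.616, -0.116, 0.2169]
ee_rot: [3.137, 0.001, 1.572]
wrist_force: [0.2, -0.2, -3.7]
width: 0.0314
finger_force: 30.0
```

>>> carry_out([
  [255, [-24, -17, 0], 0],
  [255, [-28, -20, 0], 0],
  [255, [-28, -20, 0], 0],
  [255, [-28, -20, 0], 0],
  [255, [-28, -20, 0], 0],
  [255, [-28, -20, 0], 0],
  [255, [-20, -14, 0], 0],
  [255, [-12, -8, 0], 0],
])

```text
time: 6.0
tool_pos: [0.4751, -0.3137, 0.2142]
ee_rot: [3.141, 0.0, 1.57]
wrist_force: [-0.5, -0.7, -3.8]
width: 0.0315
finger_force: 30.0
```

>>> carry_out([
  [255, [0, 0, 30], 0],
  [255, [0, 0, 30], 0],
  [255, [0, 0, 30], 0],
  [255, [0, 0, 20], 0],
  [255, [0, 0, 0], 0],
])

```text
time: 6.5
tool_pos: [0.4742, -0.3099, 0.1]
ee_rot: [-3.136, -0.006, 1.572]
wrist_force: [-0.6, -0.2, -3.9]
width: 0.0315
finger_force: 30.0
```

```bash
python3 - <<'E'
from h import *
import cv2
print(robot.get_obs()["tool_pos"])
a=cv2.resize(robot.snapshot("top")[170:290,310:450],None,fx=2.7,fy=2.7)
b=cv2.resize(robot.snapshot("scene")[130:250,160:300],None,fx=2.7,fy=2.7)
cv2.imwrite("pics/a2.png",np.hstack([a,b]))
E
```

```text
[ 0.47424239 -0.30989747  0.10000721]
```

View pics/a2.png

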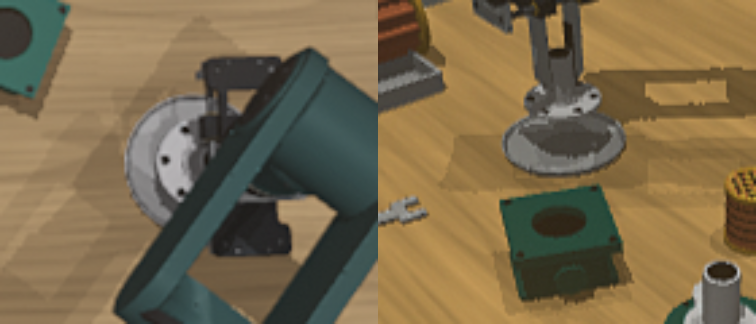

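```bash
python3 - <<'E'
from h import *
print(at("scene",(228.1,167.4),.069), at("scene",(228.7,183),.008),at("top",(382.3,231),.008), tri((382.3,231),(228.7,183)))
print(at("scene",(160+(559-378)/2.7,130+221/2.7),.064), "sq bore scene")
E
```

```text
[[ 0.48176919 -0.29648112  0.069     ]] [[ 0.48052057 -0.30278852  0.008     ]] [[ 0.47405902 -0.31727693  0.008     ]] (array([ 0.47287073, -0.3185512 , -0.00231504]), np.float64(0.0037320271082698082))
[[ 0.61419965 -0.10842142  0.064     ]] sq bore scene
```

>>> carry_out([
  [255, [-7, 0, 10], 0],
  [255, [0, 0, 15], 0],
  [255, [0, 0, 15], 0],
  [255, [0, 0, 8], 0],
  [255, [0, 0, 0], 0],
])

```text
time: 7.1
tool_pos: [0.4744, -0.3179, 0.0538]
ee_rot: [-3.138, -0.003, 1.572]
wrist_force: [-0.6, 0.2, -3.1]
width: 0.0313
finger_force: 30.0
```

>>> carry_out([
  [255, [0, 0, 3], 0],
  [255, [0, 0, 2], 0],
  [255, [0, 0, 0], 0],
])

```text
time: 7.4
tool_pos: [0.4759, -0.3191, 0.0517]
ee_rot: [3.141, 0.0, 1.572]
wrist_force: [0.2, -0.2, -3.7]
width: 0.0318
finger_force: 30.0
```

>>> carry_out([
  [255, [0, 0, 2], 0],
  [255, [0, 0, 2], 0],
  [255, [0, 0, 0], 0],
])

```text
time: 7.7
tool_pos: [0.4763, -0.3194, 0.0495]
ee_rot: [3.14, 0.001, 1.572]
wrist_force: [-1.7, 0.9, 3.8]
width: 0.0314
finger_force: 30.0
```

>>> carry_out([
  [0, [0, 0, 0], 0],
  [0, [0, 0, 0], 0],
  [0, [0, 0, 0], 0],
  [0, [0, 0, 0], 0],
  [0, [0, 0, 0], 0],
  [0, [0, 0, 0], 0],
  [0, [0, 0, 0], 0],
  [0, [0, 0, 0], 0],
])

```text
time: 8.5
tool_pos: [0.4758, -0.319, 0.0474]
ee_rot: [3.142, -0.0, 1.572]
wrist_force: [-0.7, -0.6, -1.1]
width: 0.0914
finger_force: 0.0
```

>>> carry_out([
  [0, [0, 0, -20], 0],
  [0, [0, 0, -40], 0],
  [0, [0, 0, -40], 0],
  [0, [0, 0, -45], 0],
  [0, [35, 0, -25], 0],
  [0, [45, 0, 0], 0],
  [0, [45, 0, 0], 0],
  [0, [45, 0, 0], 0],
])

```text
time: 9.3
tool_pos: [0.4755, -0.1477, 0.218]
ee_rot: [3.14, 0.0, 1.571]
wrist_force: [0.1, 1.0, 0.3]
width: 0.0941
finger_force: 0.0
```

>>> carry_out([
  [0, [45, 0, 0], 0],
  [0, [45, 0, 0], 0],
  [0, [45, 0, 0], 0],
  [0, [45, 0, 0], 0],
  [0, [45, 0, 0], 0],
  [0, [45, 0, 0], 0],
  [0, [45, 0, 0], 0],
  [0, [45, 0, 0], 0],
])

```text
time: 10.1
tool_pos: [0.475, 0.2128, 0.2177]
ee_rot: [3.141, -0.0, 1.572]
wrist_force: [0.8, -1.1, -0.1]
width: 0.0939
finger_force: 0.0
```

>>> carry_out([
  [0, [45, 0, 0], 0],
  [0, [45, 0, 0], 0],
  [0, [20, 0, 0], 0],
  [0, [0, 0, 0], 0],
])

```text
time: 10.5
tool_pos: [0.4746, 0.3235, 0.2168]
ee_rot: [-3.141, -0.0, 1.576]
wrist_force: [-0.2, 0.2, 0.4]
width: 0.0939
finger_force: 0.0
```

>>> carry_out([
  [0, [6, -15, 0], 0],
  [0, [0, 0, 25], 0],
  [0, [0, 0, 25], 0],
  [0, [0, 0, 25], 0],
  [0, [0, 0, 20], 0],
  [0, [0, 0, 12], 0],
  [0, [0, 0, 8], 0],
  [0, [0, 0, 0], 0],
])

```text
time: 11.3
tool_pos: [0.4597, 0.3263, 0.1019]
ee_rot: [-3.14, 0.001, 1.571]
wrist_force: [0.7, 0.4, -0.1]
width: 0.0939
finger_force: 0.0
```

>>> carry_out([
  [0, [3, 0, 0], 0],
  [255, [0, 0, 0], 0],
  [255, [0, 0, 0], 0],
  [255, [0, 0, 0], 0],
  [255, [0, 0, 0], 0],
  [255, [0, 0, 0], 0],
  [255, [0, 0, 0], 0],
  [255, [0, 0, 0], 0],
])

```text
time: 12.1
tool_pos: [0.4603, 0.3299, 0.1025]
ee_rot: [-3.142, -0.0, 1.572]
wrist_force: [-0.3, -1.1, 0.2]
width: 0.0413
finger_force: 0.0
```

>>> carry_out([
  [255, [0, 0, 0], 0],
  [255, [0, 0, 0], 0],
  [255, [0, 0, 0], 0],
  [255, [0, 0, 0], 0],
])

```text
time: 12.5
tool_pos: [0.4598, 0.3299, 0.1024]
ee_rot: [-3.141, 0.0, 1.572]
wrist_force: [-2.7, 0.1, -0.0]
width: 0.0315
finger_force: 30.0
```

>>> carry_out([
  [255, [0, 0, -10], 0],
  [255, [0, 0, -20], 0],
  [255, [0, 0, -30], 0],
  [255, [0, 0, -30], 0],
  [255, [0, 0, -25], 0],
  [255, [-20, 7, 0], 0],
  [255, [-30, 10, 0], 0],
  [255, [-35, 12, 0], 0],
])

```text
time: 13.3
tool_pos: [0.4898, 0.2447, 0.218]
ee_rot: [3.14, -0.0, 1.574]
wrist_force: [1.2, 0.2, -2.8]
width: 0.0316
finger_force: 30.0
```

>>> carry_out([
  [255, [-40, 14, 0], 0],
  [255, [-40, 14, 0], 0],
  [255, [-40, 14, 0], 0],
  [255, [-40, 14, 0], 0],
  [255, [-40, 14, 0], 0],
  [255, [-40, 14, 0], 0],
  [255, [-40, 14, 0], 0],
  [255, [-40, 14, 0], 0],
])

```text
time: 14.1
tool_pos: [0.6021, -0.077, 0.2177]
ee_rot: [3.141, 0.0, 1.571]
wrist_force: [-0.2, -0.1, -2.6]
width: 0.0318
finger_force: 30.0
```

>>> carry_out([
  [255, [-25, 9, 0], 0],
  [255, [-15, 4, 0], 0],
  [255, [0, 0, 0], -6],
  [255, [0, 0, 0], -7],
  [255, [0, 0, 0], -7],
  [255, [0, 0, 0], -7],
  [255, [0, 0, 0], -4.3],
  [255, [0, 0, 0], 0],
])

```text
time: 14.9
tool_pos: [0.6146, -0.1142, 0.2176]
ee_rot: [3.141, -0.0, 2.119]
wrist_force: [1.4, -0.1, -2.1]
width: 0.0317
finger_force: 30.0
```

>>> carry_out([
  [255, [0, 0, 20], 0],
  [255, [0, 0, 30], 0],
  [255, [0, 0, 25], 0],
  [255, [0, 0, 15], 0],
  [255, [0, 0, 8], 0],
  [255, [0, 0, 0], 0],
])

```text
time: 15.5
tool_pos: [0.6142, -0.1146, 0.1186]
ee_rot: [-3.14, -0.001, 2.118]
wrist_force: [-0.4, 0.4, -2.8]
width: 0.0315
finger_force: 30.0
```

```bash
python3 - <<'E'
from h import *
import cv2
print(robot.get_obs()["tool_pos"])
a=cv2.resize(robot.snapshot("top")[130:240,250:375],None,fx=3,fy=3)
b=cv2.resize(robot.snapshot("scene")[150:260,165:290],None,fx=3,fy=3)
cv2.imwrite("pics/a3.png",np.hstack([a,b]))
E
```

```text
[ 0.61418805 -0.11464007  0.11856559]
```

View pics/a3.png

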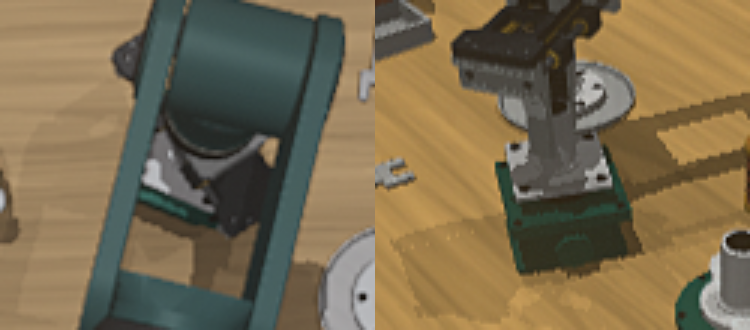

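The square cover hangs about 16 mm above the square flange, lined up with its outline. The round cover sits in the dish. I lower it now.

>>> carry_out([
  [255, [0, 0, 5], 0],
  [255, [0, 0, 5], 0],
  [255, [0, 0, 3], 0],
  [255, [0, 0, 0], 0],
])

```text
time: 16.0
tool_pos: [0.6142, -0.1148, 0.1057]
ee_rot: [-3.141, -0.001, 2.118]
wrist_force: [0.9, 0.1, -3.6]
width: 0.0318
finger_force: 30.0
```

>>> carry_out([
  [255, [0, 0, 2], 0],
  [255, [0, 0, 1.5], 0],
  [255, [0, 0, 0], 0],
])

```text
time: 16.3
tool_pos: [0.6145, -0.1149, 0.1027]
ee_rot: [-3.141, -0.0, 2.118]
wrist_force: [0.1, -0.0, -3.1]
width: 0.0314
finger_force: 30.0
```

>>> carry_out([
  [255, [0, 0, 1], 0],
  [255, [0, 0, 1], 0],
  [255, [0, 0, 0], 0],
])

```text
time: 16.6
tool_pos: [0.6147, -0.1149, 0.1024]
ee_rot: [3.141, 0.001, 2.118]
wrist_force: [-1.4, 1.1, 5.0]
width: 0.0311
finger_force: 30.0
```

Contact: the cover is seated. I release, rise, and turn back (+31.3).

>>> carry_out([
  [0, [0, 0, 0], 0],
  [0, [0, 0, 0], 0],
  [0, [0, 0, 0], 0],
  [0, [0, 0, 0], 0],
  [0, [0, 0, 0], 0],
  [0, [0, 0, 0], 0],
  [0, [0, 0, 0], 0],
  [0, [0, 0, 0], 0],
])

```text
time: 17.4
tool_pos: [0.6146, -0.1149, 0.1009]
ee_rot: [3.141, -0.0, 2.118]
wrist_force: [-0.4, -0.8, 0.1]
width: 0.092
finger_force: 0.0
```

>>> carry_out([
  [0, [0, 0, -20], 0],
  [0, [0, 0, -45], 0],
  [0, [0, 0, -45], 0],
  [0, [0, 0, 0], 8],
  [0, [0, 0, 0], 8],
  [0, [0, 0, 0], 8],
  [0, [0, 0, 0], 7.4],
  [0, [0, 0, 0], 0],
])

```text
time: 18.2
tool_pos: [0.6146, -0.1149, 0.211]
ee_rot: [3.141, -0.0, 1.57]
wrist_force: [-0.8, 0.6, 0.4]
width: 0.0938
finger_force: 0.0
```

>>> carry_out([
  [0, [37, -3, 0], 0],
  [0, [37, -2, 0], 0],
  [0, [37, -3, 0], 0],
  [0, [37, -2, 0], 0],
  [0, [37, -3, 0], 0],
  [0, [37, -2, 0], 0],
  [0, [0, 0, 0], 0],
])

```text
time: 18.9
tool_pos: [0.5991, 0.1116, 0.211]
ee_rot: [-3.142, -0.002, 1.579]
wrist_force: [-0.3, -0.8, -0.1]
width: 0.0937
finger_force: 0.0
```

```bash
python3 - <<'E'
from h import *
print(at("top",(198+124/4-.375,155+128/4-.375),.128),robot.get_obs()["tool_pos"],robot.get_obs()["ee_rot"])
E
```

```text
[[0.59854222 0.11035496 0.128     ]] [0.59914861 0.11156059 0.21104606] [-3.14152839e+00 -2.04343569e-03  1.57867839e+00]
```

>>> carry_out([
  [0, [0, 0, 25], 0],
  [0, [0, 0, 25], 0],
  [0, [0, 0, 25], 0],
  [0, [0, 0, 20], 0],
  [0, [0, 0, 13], 0],
  [0, [0, 0, 0], 0],
])

```text
time: 19.5
tool_pos: [0.5985, 0.1064, 0.1005]
ee_rot: [-3.137, 0.001, 1.57]
wrist_force: [-0.7, -0.3, 0.0]
width: 0.0938
finger_force: 0.0
```

>>> carry_out([
  [0, [4, 0, -1], 0],
  [255, [0, 0, 0], 0],
  [255, [0, 0, 0], 0],
  [255, [0, 0, 0], 0],
  [255, [0, 0, 0], 0],
  [255, [0, 0, 0], 0],
  [255, [0, 0, 0], 0],
  [255, [0, 0, 0], 0],
])

```text
time: 20.3
tool_pos: [0.5998, 0.1111, 0.1039]
ee_rot: [-3.141, -0.0, 1.57]
wrist_force: [-0.2, 0.5, 0.7]
width: 0.0416
finger_force: 0.0
```

>>> carry_out([
  [255, [0, 0, 0], 0],
  [255, [0, 0, 0], 0],
  [255, [0, 0, 0], 0],
  [255, [0, 0, 0], 0],
])

```text
time: 20.7
tool_pos: [0.5993, 0.111, 0.1039]
ee_rot: [-3.14, 0.0, 1.57]
wrist_force: [-3.2, -0.6, 2.2]
width: 0.0314
finger_force: 30.0
```

>>> carry_out([
  [255, [0, 0, -10], 0],
  [255, [0, 0, -20], 0],
  [255, [0, 0, -30], 0],
  [255, [0, 0, -30], 0],
  [255, [0, 0, -25], 0],
  [255, [20, -12, 0], 0],
  [255, [25, -16, 0], 0],
  [255, [30, -20, 0], 0],
])

```text
time: 21.5
tool_pos: [0.5525, 0.1863, 0.2189]
ee_rot: [3.14, -0.0, 1.568]
wrist_force: [-0.0, 1.4, -3.1]
width: 0.0315
finger_force: 30.0
```

>>> carry_out([
  [255, [35, -22, 0], 0],
  [255, [35, -22, 0], 0],
  [255, [35, -22, 0], 0],
  [255, [25, -16, 0], 0],
  [255, [15, -10, 0], 0],
  [255, [0, 0, 0], 6],
  [255, [0, 0, 0], 7],
  [255, [0, 0, 0], 7],
])

```text
time: 22.3
tool_pos: [0.4603, 0.3319, 0.2188]
ee_rot: [3.141, -0.001, 1.216]
wrist_force: [0.1, 0.2, -3.2]
width: 0.0315
finger_force: 30.0
```

>>> carry_out([
  [255, [0, 0, 0], 5],
  [255, [0, 0, 25], 0],
  [255, [0, 0, 30], 0],
  [255, [0, 0, 25], 0],
  [255, [0, 0, 15], 0],
  [255, [0, 0, 4], 0],
  [255, [0, 0, 0], 0],
])

```text
time: 23.0
tool_pos: [0.4603, 0.3313, 0.1199]
ee_rot: [-3.142, -0.0, 1.133]
wrist_force: [0.4, -1.0, -3.5]
width: 0.0314
finger_force: 30.0
```

```bash
python3 - <<'E'
from h import *
import cv2
print(robot.get_obs()["tool_pos"])
a=cv2.resize(robot.snapshot("top")[140:280,90:350],None,fx=1.5,fy=1.5)
s=robot.snapshot("scene");b=cv2.resize(s[220:325,335:465],None,fx=2,fy=2);c=cv2.resize(s[140:245,165:295],None,fx=2,fy=2)
cv2.imwrite("pics/a4.png",np.hstack([a,b[:210],c[:210]])[:, :910][:, 0:800] if 0 else np.vstack([a,np.zeros((5,390,3),np.uint8),np.hstack([cv2.resize(b,(195,158)),cv2.resize(c,(195,158))])]))
E
```

```text
[0.46025913 0.33134562 0.11990761]
```

View pics/a4.png

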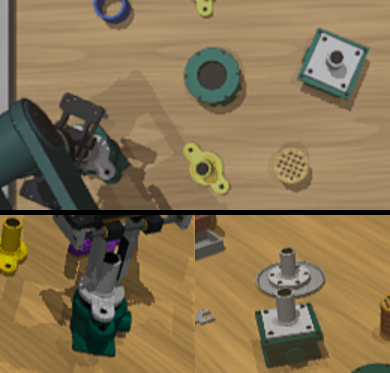

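The square cover is seated flat and aligned on its flange. The eared cover is held above its housing in line with it, and the round cover stands in the dish. I lower the eared cover.

>>> carry_out([
  [255, [0, 0, 5], 0],
  [255, [0, 0, 5], 0],
  [255, [0, 0, 4], 0],
  [255, [0, 0, 1.5], 0],
  [255, [0, 0, 0], 0],
])

```text
time: 23.6
tool_pos: [0.4599, 0.3311, 0.1042]
ee_rot: [-3.141, 0.0, 1.133]
wrist_force: [0.3, 1.0, -2.4]
width: 0.0319
finger_force: 30.0
```

>>> carry_out([
  [255, [0, 0, 1], 0],
  [255, [0, 0, 1], 0],
  [255, [0, 0, 0], 0],
])

```text
time: 23.9
tool_pos: [0.4603, 0.3314, 0.1039]
ee_rot: [3.141, -0.001, 1.133]
wrist_force: [-2.2, -1.9, 4.1]
width: 0.0317
finger_force: 30.0
```

>>> carry_out([
  [0, [0, 0, 0], 0],
  [0, [0, 0, 0], 0],
  [0, [0, 0, 0], 0],
  [0, [0, 0, 0], 0],
  [0, [0, 0, 0], 0],
  [0, [0, 0, 0], 0],
  [0, [0, 0, 0], 0],
  [0, [0, 0, 0], 0],
])

```text
time: 24.7
tool_pos: [0.4601, 0.3312, 0.1025]
ee_rot: [-3.142, -0.0, 1.133]
wrist_force: [-0.4, -0.1, -0.6]
width: 0.0916
finger_force: 0.0
```

>>> carry_out([
  [0, [0, 0, -20], 0],
  [0, [0, 0, -45], 0],
  [0, [0, 0, -45], 0],
  [0, [0, 0, 0], -8],
  [0, [0, 0, 0], -8],
  [0, [0, 0, 0], -9],
  [0, [0, 0, 0], 0],
])

```text
time: 25.4
tool_pos: [0.4601, 0.3312, 0.2126]
ee_rot: [3.141, -0.0, 1.562]
wrist_force: [-0.2, 0.7, 1.1]
width: 0.094
finger_force: 0.0
```

>>> carry_out([
  [0, [-45, 1, 0], 0],
  [0, [-45, 1, 0], 0],
  [0, [-45, 1, 0], 0],
  [0, [-45, 1, 0], 0],
  [0, [-45, 1, 0], 0],
  [0, [-45, 1, 0], 0],
  [0, [-45, 1, 0], 0],
  [0, [-45, 1, 0], 0],
])

```text
time: 26.2
tool_pos: [0.4648, -0.0306, 0.2126]
ee_rot: [3.141, 0.0, 1.559]
wrist_force: [0.5, -0.1, 0.6]
width: 0.0938
finger_force: 0.0
```

>>> carry_out([
  [0, [-45, 1, 0], 0],
  [0, [-45, 1, 0], 0],
  [0, [-45, 1, 0], 0],
  [0, [-45, 1, 0], 0],
  [0, [-45, 1, 0], 0],
  [0, [-45, 1, 0], 0],
  [0, [-20, 1, 0], 0],
  [0, [0, 0, 0], 0],
])

```text
time: 27.0
tool_pos: [0.4693, -0.321, 0.2115]
ee_rot: [-3.141, -0.001, 1.557]
wrist_force: [0.9, -0.2, -0.2]
width: 0.0937
finger_force: 0.0
```

>>> carry_out([
  [0, [2, 6, 20], 0],
  [0, [0, 0, 30], 0],
  [0, [0, 0, 30], 0],
  [0, [0, 0, 30], 0],
  [0, [0, 0, 25], 0],
  [0, [0, 0, 18], 0],
  [0, [0, 0, 9], 0],
  [0, [0, 0, 0], 0],
])

```text
time: 27.8
tool_pos: [0.4754, -0.315, 0.0492]
ee_rot: [-3.14, -0.002, 1.563]
wrist_force: [0.0, 1.3, 0.3]
width: 0.094
finger_force: 0.0
```

>>> carry_out([
  [255, [0, 0, 0], 0],
  [255, [0, 0, 0], 0],
  [255, [0, 0, 0], 0],
  [255, [0, 0, 0], 0],
  [255, [0, 0, 0], 0],
  [255, [0, 0, 0], 0],
  [255, [0, 0, 0], 0],
  [255, [0, 0, 0], 0],
])

```text
time: 28.6
tool_pos: [0.4758, -0.3169, 0.0504]
ee_rot: [-3.142, -0.0, 1.563]
wrist_force: [-0.8, 0.4, 0.2]
width: 0.0337
finger_force: 0.0
```

>>> carry_out([
  [255, [0, 0, 0], 0],
  [255, [0, 0, 0], 0],
  [255, [0, 0, 0], 0],
])

```text
time: 28.9
tool_pos: [0.476, -0.3169, 0.0504]
ee_rot: [3.141, 0.0, 1.563]
wrist_force: [1.8, 0.5, 0.1]
width: 0.0315
finger_force: 30.0
```

>>> carry_out([
  [255, [0, 0, -10], 0],
  [255, [0, 0, -20], 0],
  [255, [0, 0, -30], 0],
  [255, [0, 0, -35], 0],
  [255, [0, 0, -35], 0],
  [255, [0, 0, -30], 0],
  [255, [20, 6, -5], 0],
  [255, [33, 9, 0], 0],
])

```text
time: 29.7
tool_pos: [0.4912, -0.2654, 0.2176]
ee_rot: [3.14, 0.002, 1.559]
wrist_force: [1.0, 1.1, -3.6]
width: 0.0313
finger_force: 30.0
```

>>> carry_out([
  [255, [40, 11, 0], 0],
  [255, [40, 11, 0], 0],
  [255, [40, 11, 0], 0],
  [255, [40, 11, 0], 0],
  [255, [40, 12, 0], 0],
  [255, [40, 12, 0], 0],
  [255, [40, 12, 0], 0],
  [255, [40, 12, 0], 0],
])

```text
time: 30.5
tool_pos: [0.5854, 0.0568, 0.2151]
ee_rot: [-3.14, 0.0, 1.563]
wrist_force: [2.1, -0.3, -3.8]
width: 0.0318
finger_force: 30.0
```

>>> carry_out([
  [255, [35, 10, 0], 0],
  [255, [20, 5, 0], 0],
  [255, [0, 0, 0], 0],
  [255, [0, 0, 0], 0],
])

```text
time: 30.9
tool_pos: [0.6007, 0.11, 0.2149]
ee_rot: [-3.14, 0.001, 1.563]
wrist_force: [0.7, -0.8, -4.2]
width: 0.0317
finger_force: 30.0
```

Descending, with a 2 mm correction in x.

>>> carry_out([
  [255, [0, -2, 20], 0],
  [255, [0, 0, 30], 0],
  [255, [0, 0, 25], 0],
  [255, [0, 0, 15], 0],
  [255, [0, 0, 8], 0],
  [255, [0, 0, 5], 0],
  [255, [0, 0, 3], 0],
  [255, [0, 0, 0], 0],
])

```text
time: 31.7
tool_pos: [0.5998, 0.11, 0.1103]
ee_rot: [3.14, -0.0, 1.563]
wrist_force: [-0.4, -0.2, -3.0]
width: 0.0316
finger_force: 30.0
```

>>> carry_out([
  [255, [0, 0, 1.5], 0],
  [255, [0, 0, 1.5], 0],
  [255, [0, 0, 0], 0],
])

```text
time: 32.0
tool_pos: [0.5993, 0.1102, 0.1067]
ee_rot: [3.141, -0.0, 1.563]
wrist_force: [0.0, 0.3, -3.9]
width: 0.0313
finger_force: 30.0
```

>>> carry_out([
  [255, [0, 0, 1], 0],
  [255, [0, 0, 1], 0],
  [255, [0, 0, 0], 0],
])

```text
time: 32.3
tool_pos: [0.5995, 0.1102, 0.1055]
ee_rot: [3.141, -0.0, 1.563]
wrist_force: [-1.3, 0.2, 0.8]
width: 0.0316
finger_force: 30.0
```

Seated at the expected height. I release, lift and back away toward the robot's side for a clear view.

>>> carry_out([
  [0, [0, 0, 0], 0],
  [0, [0, 0, 0], 0],
  [0, [0, 0, 0], 0],
  [0, [0, 0, 0], 0],
  [0, [0, 0, 0], 0],
  [0, [0, 0, 0], 0],
  [0, [0, 0, 0], 0],
  [0, [0, 0, 0], 0],
])

```text
time: 33.1
tool_pos: [0.5993, 0.1101, 0.1045]
ee_rot: [3.142, -0.0, 1.563]
wrist_force: [-0.5, -0.7, 0.8]
width: 0.0913
finger_force: 0.0
```

>>> carry_out([
  [0, [0, 0, -20], 0],
  [0, [0, 0, -45], 0],
  [0, [0, 0, -45], 0],
  [0, [-45, -15, 0], 0],
  [0, [-45, -15, 0], 0],
  [0, [-45, -15, 0], 0],
  [0, [-45, -15, 0], 0],
  [0, [-45, -15, 0], 0],
])

```text
time: 33.9
tool_pos: [0.5216, -0.1158, 0.2147]
ee_rot: [3.141, 0.0, 1.563]
wrist_force: [0.9, 0.1, -0.1]
width: 0.094
finger_force: 0.0
```

>>> carry_out([
  [0, [-45, -15, 0], 0],
  [0, [-45, -15, 0], 0],
  [0, [-45, -15, 0], 0],
  [0, [-45, -15, 0], 0],
  [0, [-45, -15, 0], 0],
  [0, [-45, -15, 0], 0],
  [0, [0, 0, 0], 0],
  [0, [0, 0, 0], 0],
])

```text
time: 34.7
tool_pos: [0.4297, -0.3843, 0.214]
ee_rot: [-3.141, -0.001, 1.56]
wrist_force: [-0.2, 1.1, -0.0]
width: 0.0941
finger_force: 0.0
```

```bash
python3 - <<'E'
from h import *
import cv2
t=robot.snapshot("top");s=robot.snapshot("scene");cv2.imwrite("pics/topF.png",t)
def crop(im,u,v,r=33): return cv2.resize(im[v-r:v+r,u-r:u+r],(264,264),interpolation=cv2.INTER_CUBIC)
a=np.hstack([crop(t,313,183),crop(t,231,188),crop(t,154,241)])
b=np.hstack([crop(s,227,210),crop(s,287,252),crop(s,402,280)])
cv2.imwrite("pics/cropF.png",np.vstack([a,b]))
E
```

```text
(no output)
```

View pics/cropF.png

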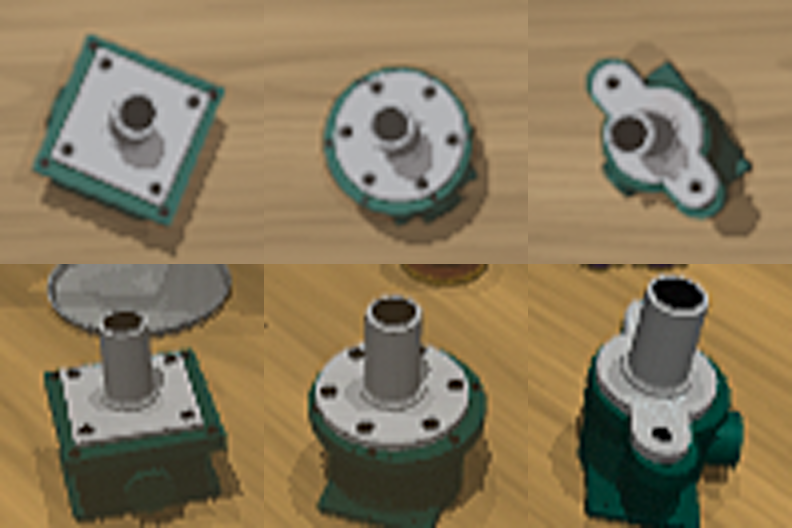

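View pics/topF.png

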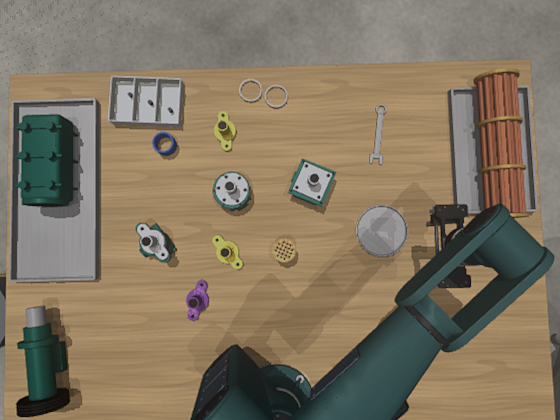

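Each cover lies flat on the matching flange, with the holes lined up: square at (313,181), round at (232,189) and eared at (154,241). The strainer (285,250), sleeve (164,144) and wrench (379,133) have not moved, and the arm is clear.

```bash
python3 -c "
from bench import robot
print(robot.close_job())"
```

```text
the job is handed in; nothing more can be done
None
```

I put all three covers on their matching housings and handed the job in at about 35 s of the 112 s; in the last pictures they lie flat and aligned, and the strainer, sleeve and wrench have not moved, but no verdict was returned.

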